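Load a board under the spring clip of a test fixture

TASK

Load the green board into the test fixture without picking it up: with one fingertip press the orange bar down to open the spring clip and keep it held down while the other fingertip pushes the board along its channel, under the clip, until its front edge is fully home against the black socket. Then let go of the bar, so that the clip closes on top of the board, and leave everything clear. Leave the other things on the bench where they are.

Things in the scene. Friction and masses are not known exactly. Their poses are not given: they have to be found in the camera images.
- fixture: Fixed aluminium test fixture: base 170 (x) x 150 (y) x 14 mm on a 3 mm mat. Origin: centre of its underside; deck at z = +14 mm, always 17 mm above the table top. +x is the push direction, away from the robot. The board's channel runs along x at y = 0, between white walls 5 mm high, inner faces at y = +/-24 mm, x = -80 to +55 mm. Beside it a hinge shaft along x at y = +40 mm; its top is 14 mm over the deck, its brackets' 17 mm.
- stop (a point): The channel's end: middle of the black socket's face at deck height (fixture x = +55, y = 0, z = +14 mm). The socket block stands 24 mm above the deck and stops the board's front edge. Axes as the fixture's.
- board: Green circuit board, loose, flat in the channel: 60 (x, along the channel) x 44 (y) x 6 mm, 35 to 75 g. Black connector block on its rear edge (x = -30 to -18 mm, 36 mm wide, top 16 mm above the underside); its upright rear face at x = -30 is where to push. Origin: centre of the underside; axes as the fixture's. Starts with its front edge 3 to 18 mm short of the toe. Fully home, its origin is at fixture x = +25 mm.
- toe (a point): Underside of the clip's square brass toe, on an arm that reaches over the channel from the hinge; fixture x = +25 to +35, y = -5 to +9 mm. At rest it is 3 mm above the deck, so it bars the way of the 6 mm thick board; the board cannot push it aside or lift it. Pressing the orange bar raises it.
- press_bar (a point): Centre of the top of the clip's orange bar, 80 mm long beside the channel (fixture x = -78 to +2, y = 56 to 80 mm), so a fingertip can slide along while pressing. At rest it slopes up outward by 0.40 rad, outer edge 21 mm over the deck; at its stop it is level, top 5 mm over the deck. A fingertip at y = 66, 6 to 9 mm over the deck, holds the clip open; the other at y = 0 then pushes the block.
- clip (a joint): Angle of the see-saw spring clip (bar and toe), rad: 0 at rest (toe down), 0.40 with the bar pressed to its stop. The toe clears the board's top from about 0.11. It springs back when let go and rests at about 0.09 on the board. The bar takes about 1.5 N at first, about 10 N at its stop.
- spare_board: a second, blue board of the same shape as the green one, loose on the mat beside the fixture; leave it alone. Origin at the centre of its underside.
- screwdriver: screwdriver with an orange handle, about 170 mm long, lying on the mat beside the fixture on the side away from the orange bar; leave it alone.
- case: flat plastic case with a white card top, 70 x 70 x 16 mm, loose on the mat; leave it alone. Origin at the centre of its underside.
- knob_cap: small black knob, 22 mm wide, 18 mm high, standing on the mat just beyond the fixture's end stop; leave it alone.
- multimeter: red hand-held multimeter lying on its back, 180 x 88 x 40 mm, at the right side of the mat; leave it alone.
- screw_jar: small closed glass jar, 50 mm wide, 60 mm high, at the left side of the mat; leave it alone.
Things that resemble listed ones, but are neither listed nor needed, are in the scene too. Of the things like the board, leave any that is red or yellow; of the rest the smaller one is meant.

How it is judged (in metres and radians):
On the way, in this order (a step that is already met when the one before it is completed fails the run):
1. a fingertip presses the clip open before the board goes under it (value of joint clip above 0.13 rad and contact force between the fingers and clip above 0.5 N and x of board in the frame of fixture below 0 m), for 0.1 s.
2. the board is pushed fully home while the clip is still held down (x of board in the frame of fixture above 0.0225 m and value of joint clip above 0.12 rad and contact force between the fingers and clip above 0.5 N), for 0.1 s.
At the end, for the whole second after the job is handed in: The green board lies flat in the channel, its front edge within 3 mm of the socket's face, at rest, with the released clip's toe closed on top of it (clip at about 0.09 rad, pressing on the board) (x of board in the frame of fixture between 0.022 and 0.028 m and z of board in the frame of fixture between 0.0115 and 0.0165 m and angle between the x axis of board and the x axis of fixture, either way round below 0.1 rad and value of joint clip between 0.06 and 0.135 rad and contact force between clip and board above 0.5 N and linear speed of board below 0.01 m/s); the robot touches nothing.
It fails at once if the board is lifted or tipped off the channel's floor (more than 6 mm, or 0.2 rad) (z of board in the frame of fixture above 0.02 m or angle between board's own z axis and vertical above 0.2 rad).
It fails at once if the clip is let down on the board before the board is home (x of board in the frame of fixture between 0.004 and 0.018 m and value of joint clip below 0.115 rad and contact force between clip and board above 1 N).
It fails at once if one of the other things is moved by more than 15 mm (distance of any of spare_board, screwdriver, case, knob_cap, multimeter, screw_jar from where it was at the start of the episode above 0.015 m).
It also fails if it takes over 38 s, if anything falls off the work surface, if the arm or the gripper's body presses on something with over 40 N, if the wrist force passes 120 N, or if a joint passes its speed limit or range.

ROBOT

A 6-joint arm with a two-finger parallel gripper is mounted at the origin on the work surface. World frame = base frame: x ahead of the robot, y to its left, z up, the work surface at z = 0. Lengths are in mm, angles in degrees, forces in N, time in s.
With the tool pointing down it reaches from about 300 to 850 mm from the base axis. Payload 4.2 kg.
Tool frame: the origin (TCP) lies at the very end of the fingers, on their centre line; the grasp point (between the pads) lies 19 mm behind it (hold_point_z is the z of the grasp point in the tool frame, in mm); z points along the fingers, y is the direction in which the jaws open and shut (so a half turn about z gives the same grasp; the last joint's range is limited). The gripper opens to 91 mm and grips with 3 to 60 N. Pads are 32 mm wide; open, the fingers measure 118 mm over their backs; the gripper's body (76 mm by 178 mm) begins 60 mm behind the grasp point.
Start: joints at [-66.578, 18.312, 89.639, -0, 72.044, -1.146], TCP at [239.078, -522.958, 213.976] pointing down, gripper open.
Joint ranges: [-177.97, 177.97], [-48.28, 115.42], [12.27, 149.76], [-77.06, 257.06], [2.81, 150.46], [-146.56, 146.56]. Speed limits (degrees/s): [147.25, 147.25, 180, 180, 180, 180].

INTERFACE

Orientations are given as [roll, pitch, yaw] about the fixed x, y, z axes, in that order (R = Rz(yaw) Ry(pitch) Rx(roll)).
In Python, from workcell import state, grab_frame, job_done, hold_point_z gives the robot as it stands. The module is installed in compiled form; this text tells all that it offers.
- The arm moves only by the shell command python3 -m creep 'ROWS' [FORCE]. ROWS is JSON, a list of rows, each a list of 7 numbers: the closure, from 0 (fully open) to 1 (shut), then the shift along the tool's x, y, z in mm, then the turn, a rotation vector about the tool's x, y, z in degrees. A call has 1 to 5 rows; each row shifts and turns the commanded pose from where the row before left it, along the tool's axes as they then stand; what a row does not reach is not made up. A row lasts 1/8 s, in which the tool goes at most 62.5 mm and 10.7 degrees, less where a joint would pass 70% of its speed; a pose out of reach is approached as far as the arm can. A call is refused whole if a number of a shift passes 62.5 or a number of a turn 10.7, either way. A call with a gripper value outside its range is refused whole. The fingers move at their own pace and stop on an object; FORCE is the grip in N (left out, the last holds). Time passes only in rows, so rows that do not move let the fingers close. It gives the time, the measured TCP pose, the force and the opening at its end, in the units of the state.
- state(): the state, without advancing time (a new reading comes with each control period).
- grab_frame(name): name is "scene" or "top" or "wrist"; returns a dict with "frame" (420x560x3 uint8, red, green, blue), "fx", "fy", "cx", "cy" (pixels), "view" (4x4, takes a point from world to camera coordinates). Camera axes: x right, y down, z forward; pixel columns grow to the right and rows downward; lengths in mm; the calibration is good to about 2 mm. A picture is of the moment at which its call begins. There is no depth.
- job_done(): hands the job in, once; it reports no verdict.
The state is a dict: "time_s": time; "qpos": joint angles; "qvel": joint speeds; "effort": joint torques, N m; "ee_pos": TCP position; "ee_rot": TCP orientation; "force": force on the tool from outside, world axes, zero at the start; "torque": the same for the moment, N m; "gripper_width": finger opening in mm.
Only numpy, scipy, OpenCV 4.12 (cv2) and the standard library are available. Lean on these libraries where they do the work, as an engineer would, in place of code of your own. Each camera call takes 0.05 s, during which the arm holds its last target.

## Working session

There is one attempt and no reset: what is moved stays moved. The work goes in short steps, Python scripts to look and compute and a shell command to move; the robot and the scene stay as the last step left them, time stands still between calls to the robot, and variables do not carry over. Pictures are saved under pics/ and viewed, and the job is handed in when it is done.

```bash
mkdir -p pics; cat > h.py <<'E'
import numpy as np,cv2,pickle
from workcell import state,grab_frame,hold_point_z
def snap(n,tag):
    f=grab_frame(n); pickle.dump(f,open(f'pics/{tag}.pkl','wb'))
    cv2.imwrite(f'pics/{tag}.png',f['frame'][:,:,::-1]); return f
def load(tag): return pickle.load(open(f'pics/{tag}.pkl','rb'))
def crop(tag,u0,v0,u1,v1,s,out):
    im=load(tag)['frame'][v0:v1,u0:u1,::-1]
    cv2.imwrite(f'pics/{out}.png',cv2.resize(im,None,fx=s,fy=s,interpolation=cv2.INTER_CUBIC))
def ray(f,u,v):
    V=np.array(f['view']);R=V[:3,:3];t=V[:3,3]
    d=R.T@np.array([(u-f['cx'])/f['fx'],(v-f['cy'])/f['fy'],1]);return -R.T@t,d
def onz(f,u,v,z):
    c,d=ray(f,u,v);return c+d*(z-c[2])/d[2]
def proj(f,p):
    V=np.array(f['view']);q=V[:3,:3]@np.array(p)+V[:3,3]
    return f['fx']*q[0]/q[2]+f['cx'],f['fy']*q[1]/q[2]+f['cy']
def tri(obs):
    A=np.zeros((3,3));b=np.zeros(3)
    for f,u,v in obs:
        c,d=ray(f,u,v);d=d/np.linalg.norm(d);P=np.eye(3)-np.outer(d,d);A+=P;b+=P@c
    return np.linalg.solve(A,b)
E
python3 - <<'E'
from h import *
for n in('scene','top','wrist'):
    f=snap(n,n+'0');print(n,ray(f,280,210))
s=state();print(s['time_s'],s['ee_pos'],s['ee_rot'],s['force'],s['gripper_width'],hold_point_z)
E
```

```text
scene (array([ 888.14378251,  558.49776112, 1088.59289057]), array([-0.26963041, -0.45830727, -0.8469207 ]))
top (array([ 396.36414799,   35.54683237, 1326.60150719]), array([ 1.05260082e-01, -7.25020623e-04, -9.94503464e-01]))
wrist (array([ 298.99848879, -494.95852291,  382.7601408 ]), array([-0.20702659, -0.1095478 , -0.97229445]))
0.15 [ 238.93009748 -522.60264979  213.33756564] [-1.79926370e+02  7.63171404e-04  2.45711663e+01] [ 0.31932321 -0.63566699 -0.8724223 ] 91.32115135335201 -18.8
```

View pics/top0.png

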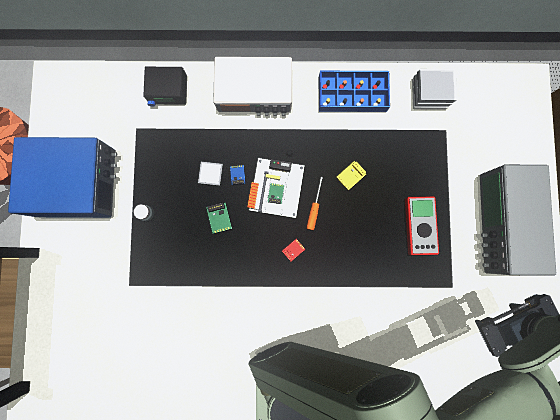

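View pics/scene0.png

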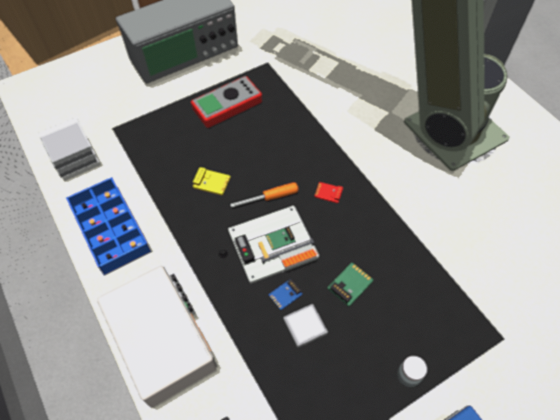

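View pics/wrist0.png

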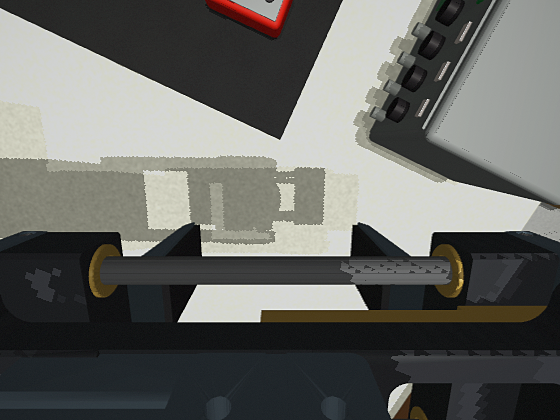

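The overhead view shows the fixture at about (277,187), with its bar on the left at (253,197) and the socket at the top. The small green board is in the channel at (276,192). A larger green decoy lies at (218,217).

```bash
python3 - <<'E'
from h import *
crop('top0',230,145,320,235,8,'tc'); crop('scene0',210,190,340,290,6,'sc')
E
```

```text
(no output)
```

View pics/tc.png

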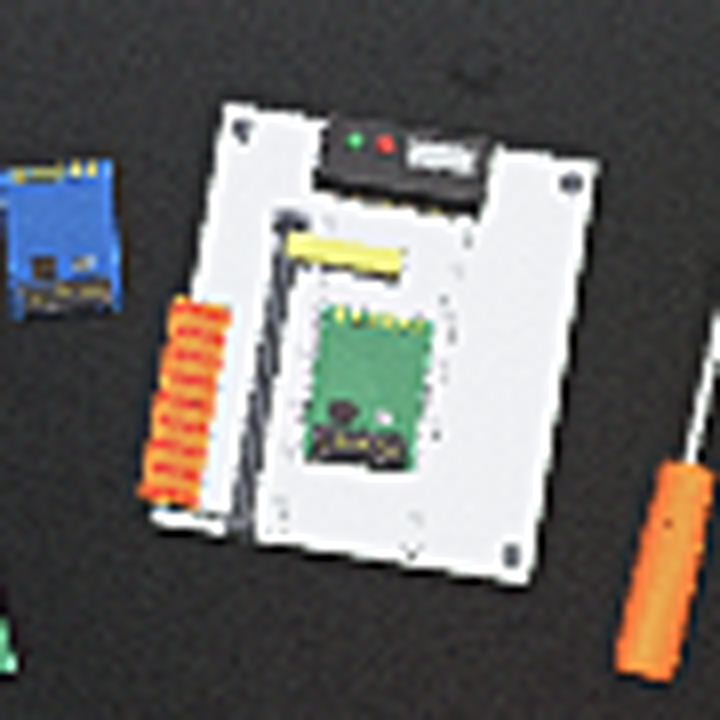

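View pics/sc.png

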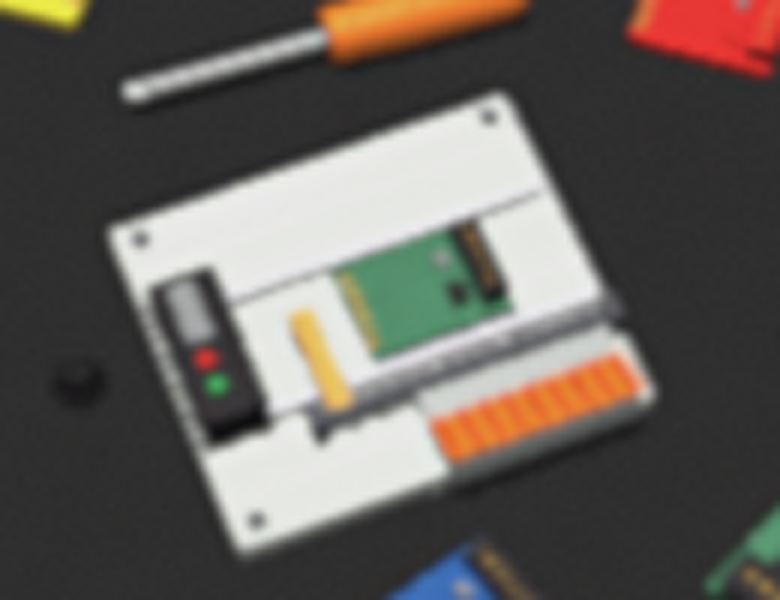

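```bash
python3 - <<'E'
from h import *
T=load('top0');S=load('scene0')
t=lambda x,y:((x+.5)/8-.5+230,(y+.5)/8-.5+145)
s=lambda x,y:((x+.5)/6-.5+210,(y+.5)/6-.5+190)
C={'++':((225,103),(242,555)),'+-':((600,160),(110,230)),'--':((528,583),(508,93)),'-+':((155,520),(652,392))}
loc={'++':(85,75),'+-':(85,-75),'--':(-85,-75),'-+':(-85,75)}
L=[];W=[]
for k,(a,b) in C.items():
    p=tri([(T,*t(*a)),(S,*s(*b))]);q=onz(T,*t(*a),17);r=onz(S,*s(*b),17);print(k,p.round(1),q.round(1),r.round(1));L.append(loc[k]);W.append((q+r)[:2]/2)
L=np.array(L,float);W=np.array(W)
z=((W-W.mean(0))@[1,1j])/1;l=(L-L.mean(0))@[1,1j]
a=(z*l.conj()).sum()/(abs(l)**2).sum();th=np.angle(a);print('scale',abs(a),'yaw',np.degrees(th),'c',W.mean(0))
c=W.mean(0);R=np.array([[np.cos(th),-np.sin(th)],[np.sin(th),np.cos(th)]])
for n,a in (('blk rear L',(308,462)),('blk rear R',(410,470)),):
    p=onz(T,*t(*a),33);print(n,(R.T@(p[:2]-c)).round(1))
for n,z,x,y in(('front L',23,322,310),('front R',23,437,318)):
    p=onz(T,*t(x,y),z);print(n,(R.T@(p[:2]-c)).round(1))
for n,b in (('front L',(378,357)),('front R',(337,270))):
    p=onz(S,*s(*b),23);print(n,(R.T@(p[:2]-c)).round(1))
for n,a,b in (('bar outer rear',(140,497),(645,385)),('bar outer front',(175,298),(455,462))):
    p=tri([(T,*t(*a)),(S,*s(*b))]);print(n,p.round(1),R.T@(p[:2]-c))
E
```

```text
++ [702.8 105.9  14.3] [701.8 106.1  17. ] [703.7 106.7  17. ]
+- [679.5 -42.2  18.6] [679.7 -42.2  17. ] [679.3 -43.3  17. ]
-- [511.4 -13.6  20.7] [512. -14.  17.] [509.8 -15.3  17. ]
-+ [535.8 131.1  19.6] [535.8 131.5  17. ] [535.2 129.8  17. ]
scale 0.9972075714451715 yaw -9.022947818806294 c [607.14406907  44.9194348 ]
blk rear L [-53.8  18.5]
blk rear R [-50.5 -20.9]
front L [ 7.3 23.4]
front R [ 11.5 -21.4]
front L [ 8.7 21. ]
front R [  9.2 -20.9]
bar outer rear [542.7 135.3  39.3] [-77.80540122  79.15039022]
bar outer front [620.3 123.5  36. ] [ 0.69175502 79.63983086]
```

Both views agree to about 2 mm. The fixture is centred at (607,45) with yaw -9.0°. The board origin is at about x = -21, so its front edge is 16 mm short of the toe. The bar heights also match the text. Next I turn the tool and move to hover above the start point.

```bash
python3 -m creep '[[0.2,0,0,0,0,0,8.4],[0.43,0,0,0,0,0,8.4],[0.43,0,0,0,0,0,8.4],[0.43,0,0,0,0,0,8.4],[0.43,18,-55,0,0,0,0]]'
python3 -m creep '[[0.43,18,-55,0,0,0,0],[0.43,18,-55,0,0,0,0],[0.43,18,-55,0,0,0,0],[0.43,18,-55,0,0,0,0],[0.43,18,-55,0,0,0,0]]'
python3 -m creep '[[0.43,18,-55,0,0,0,0],[0.43,18,-55,0,0,0,0],[0.43,18,-55,0,0,0,0],[0.43,18,-55,0,0,0,0],[0.43,0,-40,0,0,0,0]]'
python3 -m creep '[[0.43,0,0,0,0,0,0]]'
```

```text
time_s: 0.78
ee_pos: [265.0, -473.2, 213.2]
ee_rot: [180.0, -0.0, -9.3]
force: [0.7, 1.0, 0.5]
gripper_width: 52.1
time_s: 1.4
ee_pos: [398.0, -212.3, 213.9]
ee_rot: [180.0, -0.0, -9.1]
force: [1.0, -0.8, -0.0]
gripper_width: 51.9
time_s: 2.02
ee_pos: [510.5, 33.8, 213.5]
ee_rot: [-180.0, -0.0, -8.9]
force: [-0.2, -0.3, 0.2]
gripper_width: 51.8
time_s: 2.15
ee_pos: [509.6, 33.7, 213.4]
ee_rot: [-180.0, 0.1, -8.8]
force: [0.1, -0.0, 0.5]
gripper_width: 51.9
```

```bash
python3 - <<'E'
from h import *
f=snap('wrist','w1');print(ray(f,280,210),f['fx'])
E
```

```text
(array([574.94485709,  23.91037296, 382.92385444]), array([-0.23405272,  0.02153722, -0.97209706])) 295.6694058403797
```

View pics/w1.png

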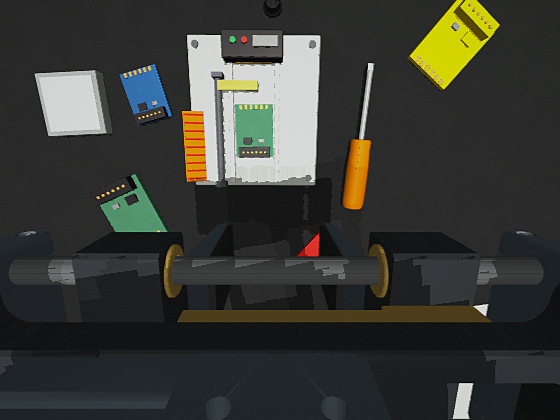

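The wrist view shows the deck with corners near (188,36), (318,35) and (316,185). The rear of the board's block is near row 157. I'll crop it for detail.

```bash
python3 - <<'E'
from h import *
crop('w1',175,25,330,195,5,'w1c') ;im=cv2.imread('pics/w1c.png');print(im.shape)
im=load('w1')['frame'][25:110,175:330,::-1];cv2.imwrite('pics/w1a.png',cv2.resize(im,None,fx=5,fy=5,interpolation=cv2.INTER_CUBIC))
im=load('w1')['frame'][90:195,175:330,::-1];cv2.imwrite('pics/w1b.png',cv2.resize(im,None,fx=5,fy=5,interpolation=cv2.INTER_CUBIC))
E
```

```text
(850, 775, 3)
```

View pics/w1a.png

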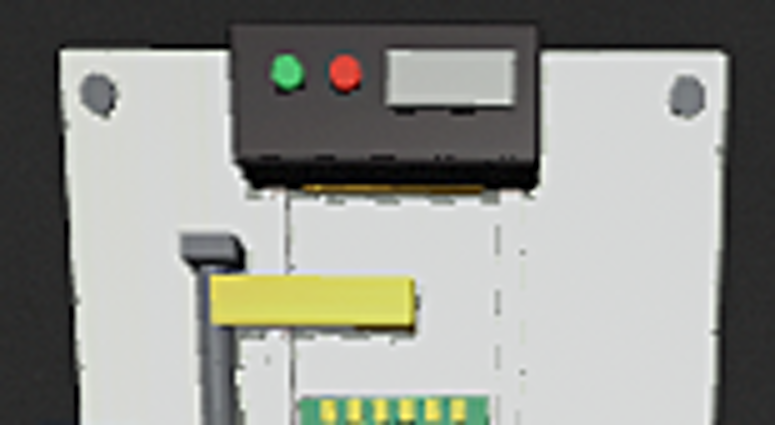

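View pics/w1b.png

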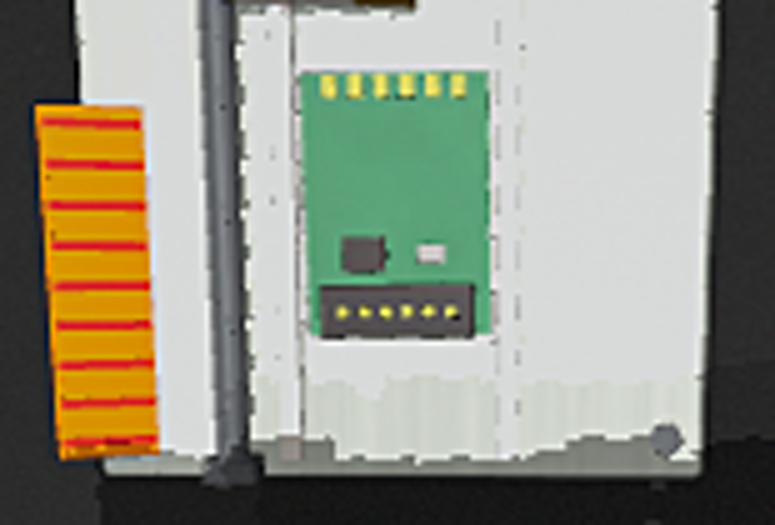

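```bash
python3 - <<'E'
from h import *
F=load('w1')
P=lambda x,y,v0:((x+.5)/5-.5+175,(y+.5)/5-.5+v0)
obs=[((60,50,25),(85,75)),((728,53,25),(85,-75)),((700,475,90),(-85,-75)),((105,474,90),(-85,75))]
W=np.array([onz(F,*P(*o),17)[:2] for o,_ in obs]);L=np.array([l for _,l in obs],float);print(W.round(1))
l=L@[1,1j];z=(W-W.mean(0))@[1,1j];a=(z*l.conj()).sum()/(abs(l)**2).sum();th=np.angle(a);c=W.mean(0);print(abs(a),np.degrees(th),c)
R=np.array([[np.cos(th),-np.sin(th)],[np.sin(th),np.cos(th)]])
for n,o,z in(('front L',(300,72,90),23),('front R',(489,72,90),23),('rear blk L',(320,338,90),33),('rear blk R',(473,338,90),33),('toe fr L',(412,278,25),30),('toe rear',(412,325,25),30),('bar inner front',(143,105,90),28),('bar outer front',(38,105,90),38),('bar outer rear',(60,458,90),38)):
    print(n,(R.T@(onz(F,*P(*o),z)[:2]-c)).round(1))
p=np.array(state()['ee_pos'][:2]);print(state()['ee_pos'],state()['ee_rot'],'tcp in fix',R.T@(p-c))
E
```

```text
[[701.2 104.7]
 [677.9 -42.1]
 [512.5 -15.5]
 [535.4 131.1]]
0.9882894241964393 -9.036985634594412 [606.75391657  44.54781524]
front L [10.4 22.1]
front R [ 10.6 -21.4]
rear blk L [-49.4  17.8]
rear blk R [-49.3 -17.9]
toe fr L [34.7 -4.4]
toe rear [25.  -4.2]
bar inner front [ 2.6 57.5]
bar outer front [ 1.6 78.5]
bar outer rear [-77.1  78.9]
[509.26017946  32.26462544 213.49482727] [ 1.79957197e+02  5.30149151e-02 -8.88291675e+00] tcp in fix [-94.35421701 -27.44425731]
```

The three views agree. The fixture is at (606.9,44.7) with yaw -9.03°, and the block's rear face is at x ≈ -50. The TCP should go to fixture (-70.5, 33), so I move over and down to a low hover.

```bash
python3 -m creep '[[0.43,12,-30,0,0,0,0],[0.43,12,-30.5,0,0,0,0],[0.43,0,0,50,0,0,0],[0.43,0,0,50,0,0,0],[0.43,0,0,50,0,0,0]]'
python3 -m creep '[[0.43,0,0,0,0,0,0],[0.43,0,0,0,0,0,0]]'
python3 - <<'E'
from h import *
snap('wrist','w2');snap('scene','s2')
th=np.radians(-9.03);R=np.array([[np.cos(th),-np.sin(th)],[np.sin(th),np.cos(th)]])
s=state();print(s['ee_pos'],R.T@(np.array(s['ee_pos'][:2])-[606.9,44.7]),s['force'],s['gripper_width'])
crop('s2',200,180,340,290,5,'s2c')
E
```

```text
time_s: 2.82
ee_pos: [542.5, 85.9, 62.7]
ee_rot: [180.0, -0.0, -9.1]
force: [0.6, -0.9, -0.4]
gripper_width: 51.9
time_s: 3.08
ee_pos: [544.0, 86.8, 65.6]
ee_rot: [-180.0, -0.2, -9.1]
force: [0.6, -0.5, 0.8]
gripper_width: 51.8
[544.53256065  87.23188849  66.37945424] [-68.26992356  32.21609173] [ 0.26235044  0.94011161 -0.80785738] 52.00941537370538
```

View pics/w2.png

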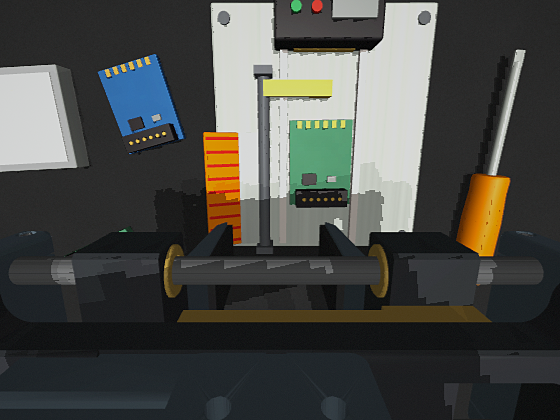

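View pics/s2c.png

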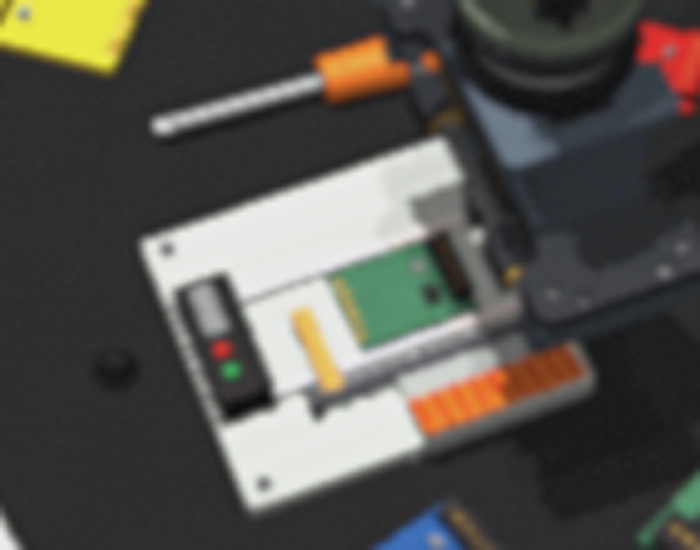

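```bash
python3 -m creep '[[0.43,-3,-1,0,0,0,0],[0.43,0,0,13,0,0,0],[0.43,0,0,13,0,0,0],[0.43,0,0,0,0,0,0],[0.43,0,0,0,0,0,0]]'
python3 - <<'E'
from h import *
snap('wrist','w3');snap('scene','s3')
th=np.radians(-9.03);R=np.array([[np.cos(th),-np.sin(th)],[np.sin(th),np.cos(th)]])
s=state();print(s['ee_pos'],R.T@(np.array(s['ee_pos'][:2])-[606.9,44.7]),s['force'],s['gripper_width'])
crop('w3',180,80,380,260,4,'w3c')
E
```

```text
time_s: 3.8
ee_pos: [539.9, 88.9, 37.6]
ee_rot: [180.0, 0.0, -9.0]
force: [1.0, -0.0, 0.2]
gripper_width: 52.0
[540.16334225  88.9505689   38.08941698] [-72.8547408   33.22771552] [0.04589689 0.78045776 0.51883425] 51.97872788628289
```

View pics/w3c.png

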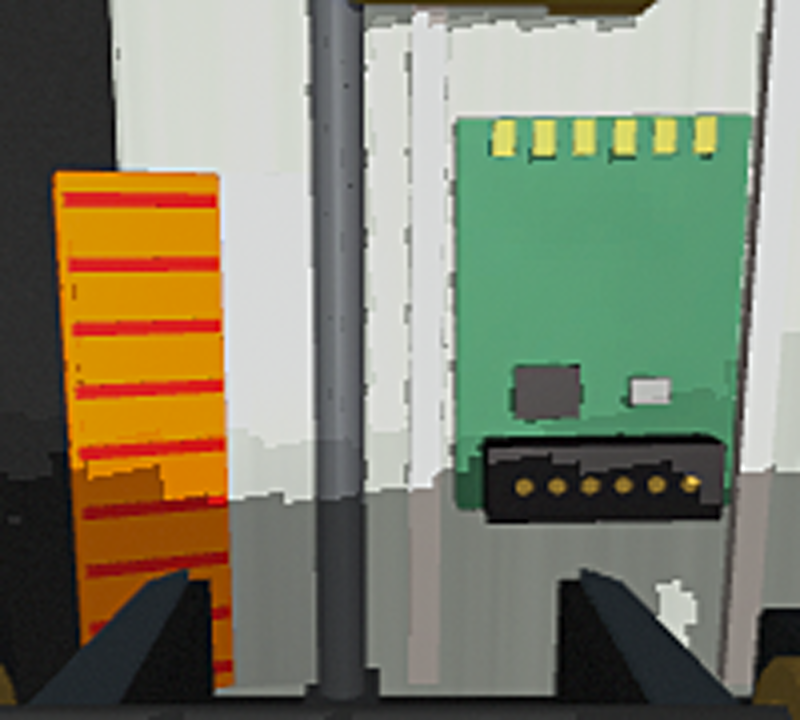

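The left tip is over the bar. The right tip is in the channel, about 7 mm behind the block, as predicted. Now I press down.

```bash
python3 -m creep '[[0.43,0,0,4.5,0,0,0],[0.43,0,0,4.5,0,0,0],[0.43,0,0,4.5,0,0,0],[0.43,0,0,0,0,0,0],[0.43,0,0,0,0,0,0]]'
python3 - <<'E'
from h import *
snap('wrist','w4');snap('scene','s4')
th=np.radians(-9.03);R=np.array([[np.cos(th),-np.sin(th)],[np.sin(th),np.cos(th)]])
s=state();print(s['ee_pos'],R.T@(np.array(s['ee_pos'][:2])-[606.9,44.7]),s['force'],s['gripper_width'])
crop('w4',180,80,380,260,4,'w4c');crop('s4',210,200,330,280,6,'s4c')
E
```

```text
time_s: 4.53
ee_pos: [540.4, 89.3, 25.0]
ee_rot: [-179.9, -0.1, -9.0]
force: [-0.9, 1.8, 6.5]
gripper_width: 52.3
[540.35293671  89.34282031  25.02998632] [-72.7290606   33.64486263] [-1.43517589  1.13580913  6.00538039] 51.86042548512836
```

View pics/w4c.png

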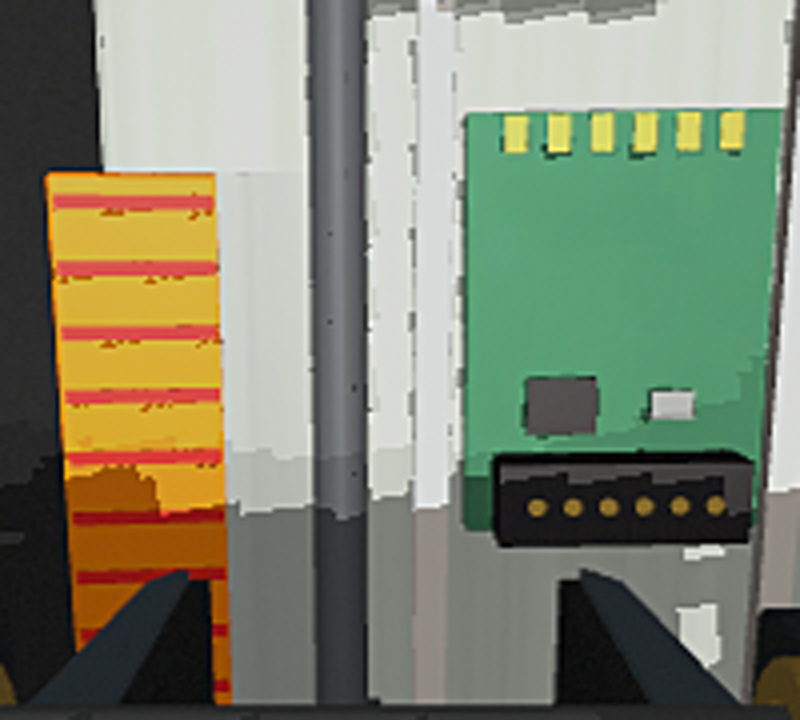

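View pics/s4c.png

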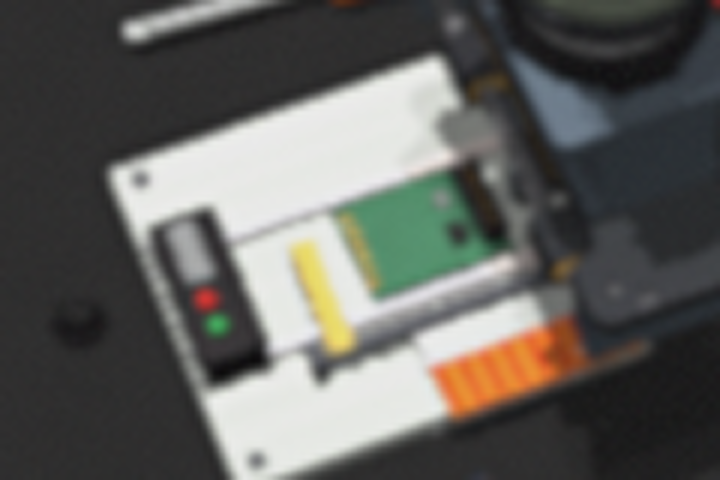

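The clip is open: 6 N upward, tip 8 mm over the deck, and the toe's shadow has moved away from it. I now push along +x.

```bash
python3 -m creep '[[0.43,2,0,0.7,0,0,0],[0.43,3,0,0,0,0,0],[0.43,3,0,0,0,0,0],[0.43,3,0,0,0,0,0],[0.43,3,0,0,0,0,0]]'
python3 -m creep '[[0.43,2,0,0,0,0,0],[0.43,0,0,0,0,0,0]]'
python3 - <<'E'
from h import *
snap('wrist','w5');snap('scene','s5')
th=np.radians(-9.03);R=np.array([[np.cos(th),-np.sin(th)],[np.sin(th),np.cos(th)]])
s=state();print(s['ee_pos'],R.T@(np.array(s['ee_pos'][:2])-[606.9,44.7]),s['force'],s['gripper_width'])
crop('w5',180,80,380,260,4,'w5c')
E
```

```text
time_s: 5.25
ee_pos: [550.9, 86.6, 23.6]
ee_rot: [179.9, 0.3, -9.0]
force: [-7.2, 1.3, 8.6]
gripper_width: 52.5
time_s: 5.5
ee_pos: [553.2, 86.2, 23.7]
ee_rot: [179.9, 0.3, -9.0]
force: [-5.4, 0.5, 7.4]
gripper_width: 52.3
[553.18265183  86.23869331  23.68027859] [-59.57115549  32.59285153] [-6.01052981  0.47672289  7.78747153] 51.83926732806068
```

View pics/w5c.png

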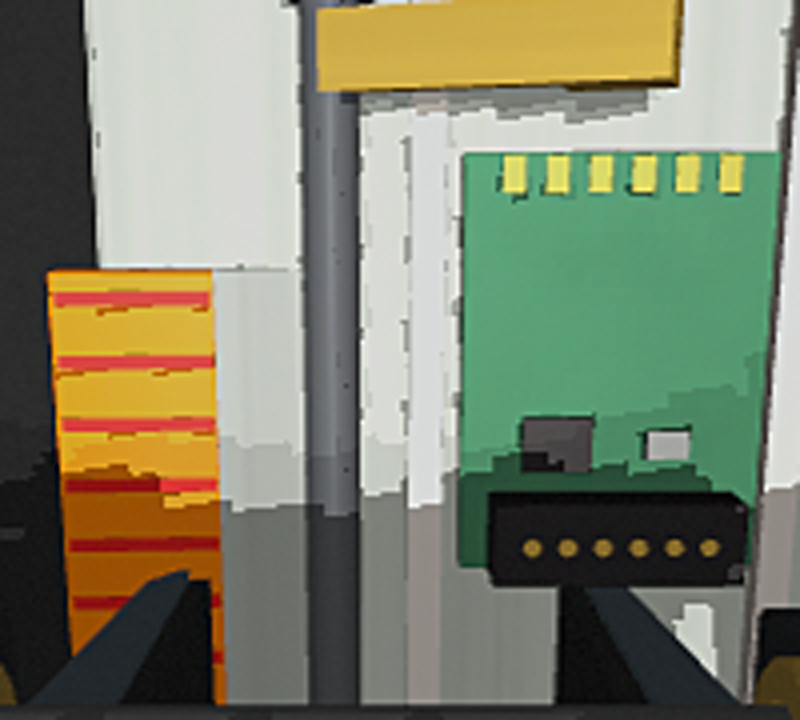

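Contact is made, the board is square, and the clip is open. I keep pushing.

```bash
python3 -m creep '[[0.43,3,0,0,0,0,0],[0.43,3,0,0,0,0,0],[0.43,3,0,0,0,0,0],[0.43,3,0,0,0,0,0],[0.43,3,0,0,0,0,0]]'
python3 -m creep '[[0.43,3,0,0,0,0,0],[0.43,3,0,0,0,0,0],[0.43,3,0,0,0,0,0],[0.43,3,0,0,0,0,0],[0.43,3,0,0,0,0,0]]'
python3 - <<'E'
from h import *
snap('wrist','w6');snap('scene','s6')
th=np.radians(-9.03);R=np.array([[np.cos(th),-np.sin(th)],[np.sin(th),np.cos(th)]])
s=state();print(s['ee_pos'],R.T@(np.array(s['ee_pos'][:2])-[606.9,44.7]),s['force'],s['gripper_width'])
crop('w6',180,60,380,240,4,'w6c')
E
```

```text
time_s: 6.22
ee_pos: [567.7, 83.9, 23.7]
ee_rot: [179.9, 0.3, -9.0]
force: [-6.1, -0.3, 6.7]
gripper_width: 52.1
time_s: 6.85
ee_pos: [582.6, 81.6, 23.7]
ee_rot: [179.9, 0.3, -9.0]
force: [-6.4, 0.1, 7.3]
gripper_width: 52.2
[583.08247968  81.53191914  23.73349763] [-29.30316152  32.63723742] [-4.66145853 -0.46149045  7.32295179] 51.67140212318565
```

View pics/w6c.png

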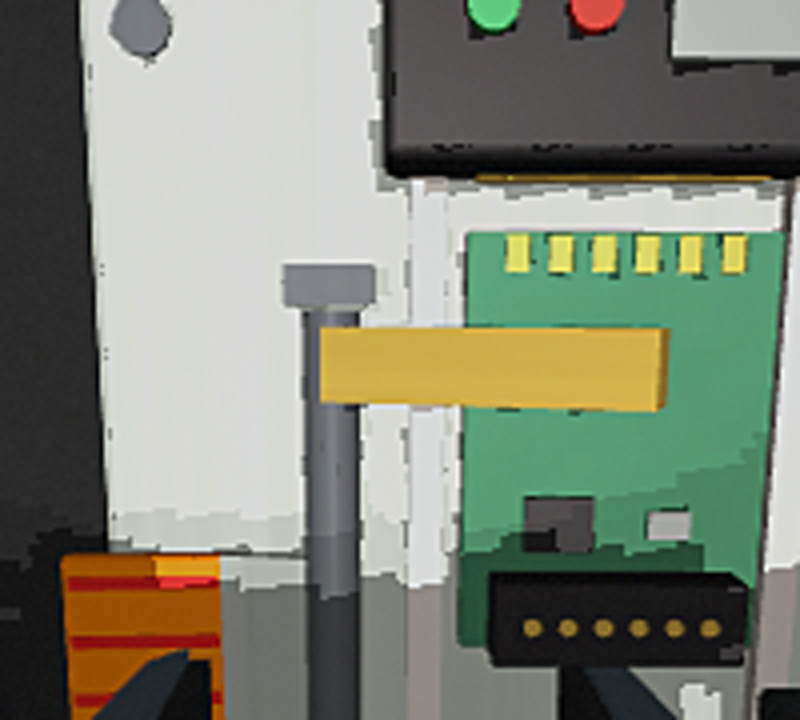

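The board is under the toe and about 8 mm from the socket.

```bash
python3 -m creep '[[0.43,2,0,0,0,0,0],[0.43,2,0,0,0,0,0],[0.43,2,0,0,0,0,0],[0.43,0,0,0,0,0,0]]'
python3 -m creep '[[0.43,1,0,0,0,0,0],[0.43,0,0,0,0,0,0]]'
python3 -m creep '[[0.43,1,0,0,0,0,0],[0.43,0,0,0,0,0,0]]'
python3 -m creep '[[0.43,1,0,0,0,0,0],[0.43,0,0,0,0,0,0]]'
```

```text
time_s: 7.45
ee_pos: [588.8, 80.6, 23.7]
ee_rot: [179.9, 0.3, -9.0]
force: [-5.8, 0.3, 7.7]
gripper_width: 51.8
time_s: 7.7
ee_pos: [589.3, 80.5, 23.7]
ee_rot: [179.9, 0.3, -9.0]
force: [-6.2, 0.8, 8.3]
gripper_width: 51.6
time_s: 7.95
ee_pos: [589.7, 80.4, 23.7]
ee_rot: [179.9, 0.4, -9.0]
force: [-7.8, 0.3, 8.5]
gripper_width: 52.4
time_s: 8.2
ee_pos: [589.8, 80.4, 23.6]
ee_rot: [179.9, 0.5, -9.0]
force: [-9.1, 1.7, 10.0]
gripper_width: 51.7
```

```bash
python3 -m creep '[[0.43,1.5,0,0,0,0,0],[0.43,0,0,0,0,0,0]]'
python3 - <<'E'
from h import *
snap('wrist','w7');snap('scene','s7')
th=np.radians(-9.03);R=np.array([[np.cos(th),-np.sin(th)],[np.sin(th),np.cos(th)]])
s=state();print(s['ee_pos'],R.T@(np.array(s['ee_pos'][:2])-[606.9,44.7]),s['force'],s['gripper_width'])
crop('w7',180,60,380,240,4,'w7c');crop('s7',210,200,330,280,6,'s7c')
E
```

```text
time_s: 8.45
ee_pos: [589.8, 80.4, 23.6]
ee_rot: [179.9, 0.7, -9.1]
force: [-11.9, 1.3, 11.9]
gripper_width: 51.9
[589.86541262  80.35385736  23.61525048] [-22.41939557  32.53836834] [-11.54311044   1.80649619  11.5714352 ] 51.612102987223736
```

View pics/w7c.png

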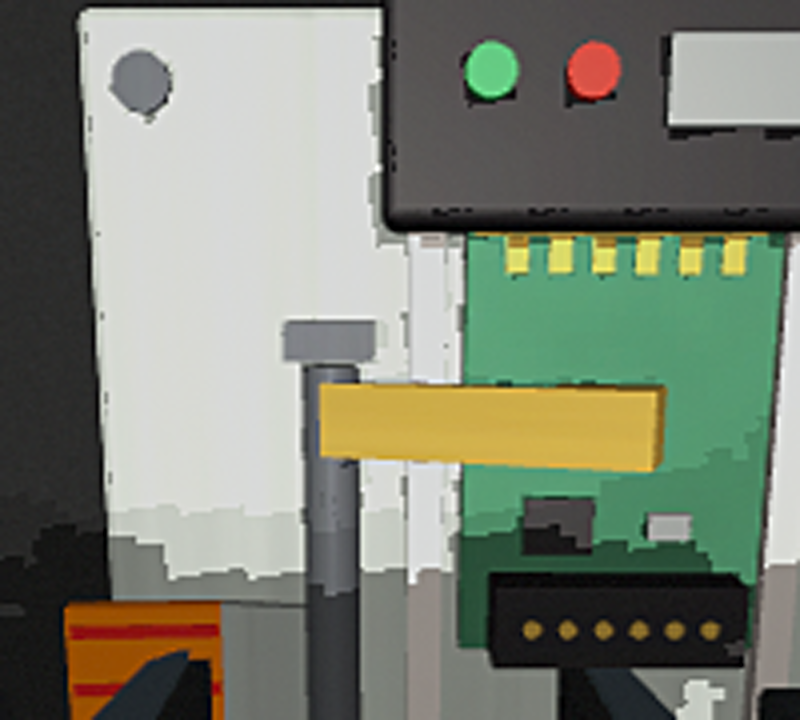

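View pics/s7c.png

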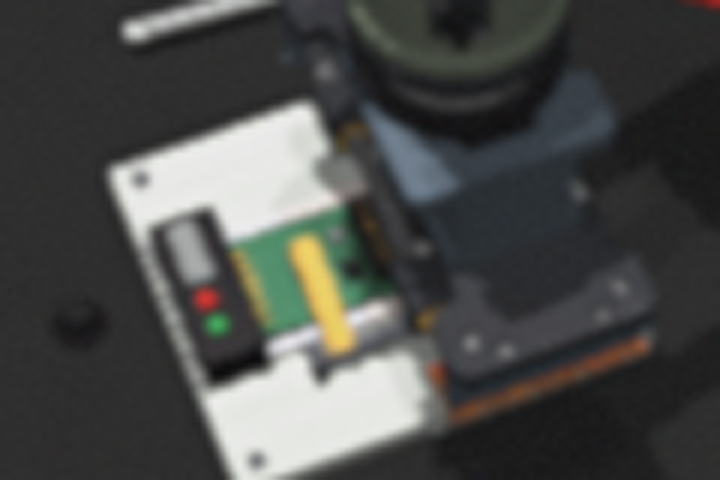

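The board's front edge is flush with the socket, and the tool stalls there while the push force rises, so it is home. I back off about 5 mm with the clip still held, so that lifting doesn't drag the block, then lift.

```bash
python3 -m creep '[[0.43,-3,0,0,0,0,0],[0.43,-3,0,0,0,0,0],[0.43,-3,0,0,0,0,0],[0.43,0,0,0,0,0,0],[0.43,0,0,0,0,0,0]]'
python3 - <<'E'
from h import *
snap('wrist','w8');crop('w8',180,60,380,240,4,'w8c')
E
```

```text
time_s: 9.18
ee_pos: [589.5, 80.8, 25.2]
ee_rot: [-180.0, -0.4, -9.0]
force: [2.8, -2.0, 6.8]
gripper_width: 52.2
```

View pics/w8c.png

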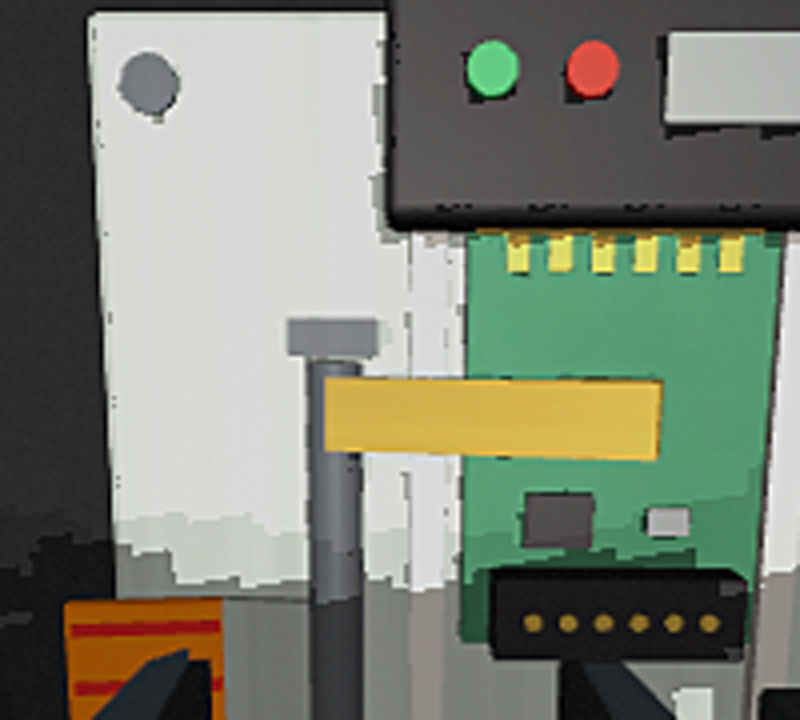

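```bash
python3 -m creep '[[0.43,-3,0,0,0,0,0],[0.43,-3,0,0,0,0,0],[0.43,0,0,0,0,0,0],[0.43,0,0,0,0,0,0]]'
python3 - <<'E'
from h import *
snap('wrist','w9');crop('w9',180,60,380,240,4,'w9c')
E
```

```text
time_s: 9.72
ee_pos: [584.3, 82.2, 25.4]
ee_rot: [-179.9, -0.4, -9.0]
force: [3.4, -1.3, 6.2]
gripper_width: 51.9
```

View pics/w9c.png

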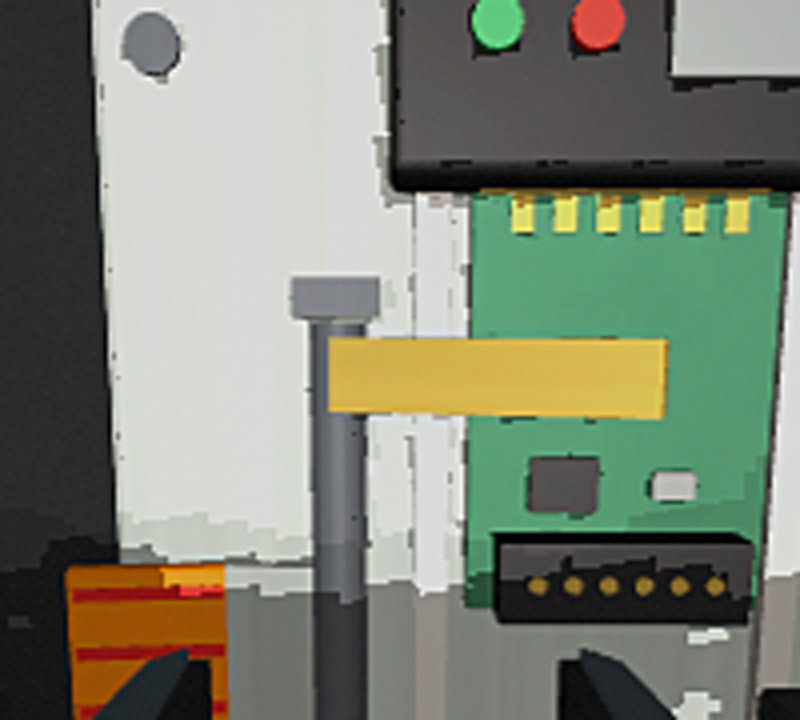

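The fingertip is now clear of the block, with a gap of about 5 mm, and the board has stayed against the socket. I lift straight up, gently at first.

```bash
python3 -m creep '[[0.43,0,0,-3,0,0,0],[0.43,0,0,-3,0,0,0],[0.43,0,0,-3,0,0,0],[0.43,0,0,-4,0,0,0],[0.43,0,0,-6,0,0,0]]'
python3 -m creep '[[0.43,0,0,-25,0,0,0],[0.43,0,0,-40,0,0,0],[0.43,0,0,-40,0,0,0],[0.43,0,0,-40,0,0,0],[0.43,0,0,0,0,0,0]]'
python3 -m creep '[[0.43,-50,0,0,0,0,0],[0.43,0,0,0,0,0,0],[0.43,0,0,0,0,0,0]]'
python3 - <<'E'
from h import *
snap('wrist','w10');crop('w10',180,10,340,190,4,'w10c');snap('top','t10');snap('scene','s10');crop('s10',210,200,330,280,6,'s10c')
E
```

```text
time_s: 10.4
ee_pos: [580.0, 82.4, 42.4]
ee_rot: [180.0, 0.1, -9.0]
force: [-0.6, -0.2, 0.0]
gripper_width: 52.0
time_s: 11.02
ee_pos: [582.7, 82.7, 191.5]
ee_rot: [-179.9, -0.4, -9.0]
force: [0.1, -0.1, 0.1]
gripper_width: 52.0
time_s: 11.4
ee_pos: [531.6, 90.3, 187.3]
ee_rot: [180.0, 0.0, -9.0]
force: [0.8, 0.3, 0.0]
gripper_width: 52.1
```

View pics/w10c.png

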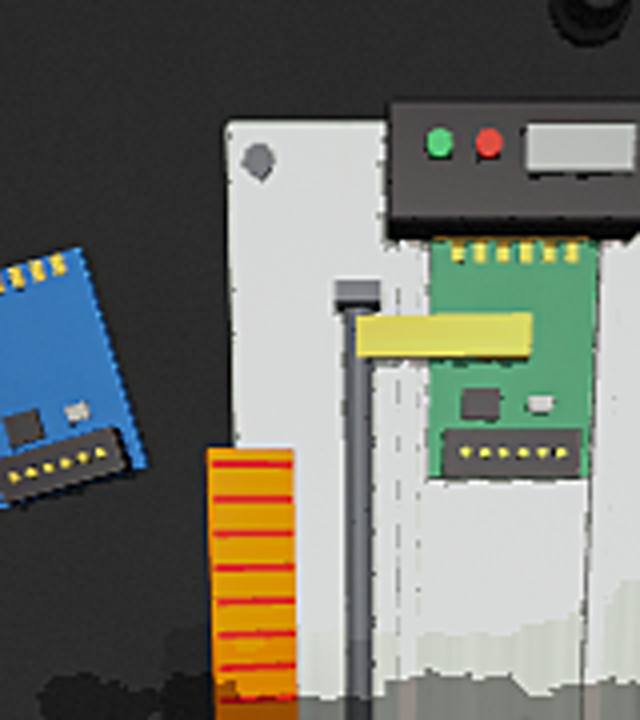

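View pics/s10.png

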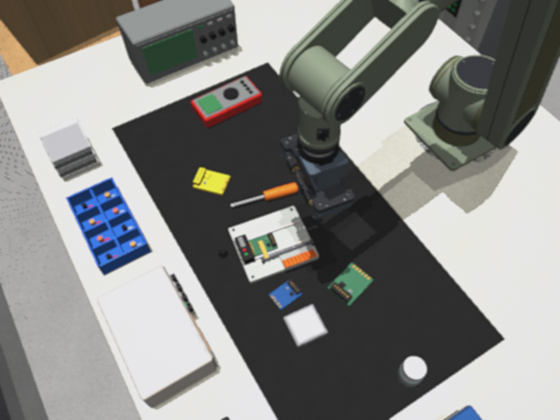

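View pics/s10c.png

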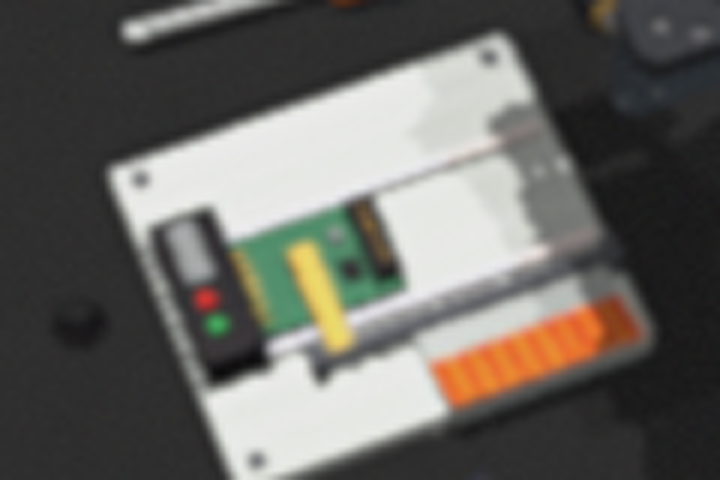

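```bash
python3 - <<'E'
from h import *
F=load('w10');S=load('s10')
th=np.radians(-9.03);R=np.array([[np.cos(th),-np.sin(th)],[np.sin(th),np.cos(th)]]);c=np.array([606.9,44.7])
fx=lambda f,u,v,z:(R.T@(onz(f,u,v,z)[:2]-c)).round(1)
P=lambda x,y:((x+.5)/4-.5+180,(y+.5)/4-.5+10)
Q=lambda x,y:((x+.5)/6-.5+210,(y+.5)/6-.5+200)
print('deck ++',fx(F,*P(228,121),17),'blk rear',fx(F,*P(445,478),33),fx(F,*P(580,478),33))
print('scene deck +-',fx(S,*Q(108,170),17),'board rear L',fx(S,*Q(402,290),23),'blk rear',fx(S,*Q(400,272),33))
print('toe top near edge rear',fx(F,*P(531,356),30),fx(F,*P(531,316),30))
E
```

```text
deck ++ [84.2 74. ] blk rear [-5.6 17.4] [ -5.6 -18.3]
scene deck +- [ 86.  -75.8] board rear L [-0.9 22. ] blk rear [-1.2 19.4]
toe top near edge rear [25.2 -4.8] [34.9 -4.5]
```

```bash
python3 -c "
from workcell import *
print(state()['force'],state()['time_s']);print(job_done())"
```

```text
[0.46511951 0.5282431  0.48107662] 11.55
the job is handed in; nothing more can be done
None
```

The green board is home against the socket with the clip closed on top of it, and I handed the job in at about 11.6 s of the 38 s allowed. No verdict was reported.

- **What I did:** I pressed the orange bar down with the left fingertip, with 6 to 8 N upward on the tool and the tip 7 to 8 mm over the deck. While holding it, I pushed the board about 45 mm along the channel with the right fingertip until the tool stalled. I then backed off about 5 mm with the clip still held, lifted straight up and moved clear.
- **Final wrist view:** the block's rear face measured x = -5.6 mm (-5.0 expected). The board is square in the channel, its front edge is flush with the socket, and the toe lies over it.
- **Disagreement:** in the scene view the same edge read about -1 mm. I took that as misreading a coarse, oblique crop. The tool stall and the wrist view both indicate fully home.
- **Not measured:** I judged the clip's closed angle and its pressure on the board only from the pictures.
- **Other items:** I only compared them by eye in the pictures. None appeared to have moved, and the tool read no contact force at the end.

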